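Fetch the grinder crank from behind the coffee things

TASK

Lift the spice jar, the dropper bottle and the shaker out of the front compartments of the wooden coffee tray and stand all three upright on the surface beside it, off the tray. Then take the crank from the trough behind them, turn it so that its D-shaped bore matches the flat of the coffee grinder's spindle, and slide it fully down until its hub rests on the spindle's collar. Then put each container back upright into the very compartment it came from, knocking nothing over and leaving the mug, the cup and the teaspoon where they are.

Things in the scene. Friction and masses are not known exactly. Their poses are not given: they have to be found in the camera images.
- tray: Fixed low dark wooden tray, 112 x 198 mm, floor top at 6 mm, rims and dividers up to 16 mm. Origin: centre of underside, on the worktop; +x to its rear, +y to its left. Three front compartments, 60 x 60 mm inside, centres at x = -21, y = +64, 0, -64 mm. Behind them a trough, 38 x 188 mm inside, centre line x = +32 mm.
- spice_jar: Loose glass spice jar with a broad ribbed round cap as wide as its body, 44 mm across, 100 mm high, 0.11 kg. Origin: centre of its underside, z along its axis. Starts in one of the tray's three front compartments.
- dropper_bottle: Loose slim dropper bottle, 33 mm across up to 70 mm, then a 24 mm collar and a rubber bulb 12 mm across, 102 mm high in all, 0.07 kg. Origin: centre of its underside, z along its axis. Starts in one of the tray's three front compartments.
- shaker: Loose glass shaker with a domed, pierced cap narrower than the glass, which is 44 mm across up to 74 mm; cap 34 mm across, 90 mm high in all, 0.10 kg. Origin: centre of its underside, z along its axis. Starts in one of the tray's three front compartments.
- crank: Loose alloy crank with steel hub, flat in the trough, knob towards the tray's -y end, 0.14 kg. Hub 32 (x) x 30 (y) x 32 mm high, the place to grip (across y, above the rims); D bore 18 mm across right through, flat 3.5 mm off the axis on the +x side. Arm along +x, 16 mm wide, 7 thick. Knob 27 mm across, at x = 100 mm, top at 36 mm. Origin: bore axis at the underside; z up.
- spindle: Grinder's upright drive spindle: steel D shaft 16 mm across, 24 mm long (top 3 mm tapered), flat 2.5 mm off the axis on its +x side; turns about z, friction 0.04 N m. Origin: on the axis at the top of its collar, where the hub rests, 134 mm above the worktop. The crank fits only with its +x (arm) the way the flat faces, spindle +x; play 1 mm, 0.15 rad.
- grinder: Fixed hand coffee grinder: steel cylinder 69 mm across on a rubber suction foot 98 mm across; flat black lid at 128 mm height, through which the spindle rises. Origin: centre of its underside on the worktop, z up. It cannot be pushed over. The bare worktop strip to the right of grinder and tray, in front of the hob (around x = 0.45, y = -0.2 to -0.01 m), is always free for setting things aside.
- mug: Bystander: white mug on a hob cover to the right, 93 mm high; origin at its underside. Leave it.
- cup: Bystander: patterned cup standing on the hob at the right, 60 mm high; origin at its underside. Leave it.
- spoon: Bystander: teaspoon, 130 mm long, lying near the worktop's front edge at the right; origin at its underside. Leave it.

How it is judged:
By the outcome, as a careful person would: the job done as asked, in the order asked, and still so for the second after the job is handed in, with the robot touching nothing.
It also fails if it takes over 152 s, if anything falls off the work surface, if the arm or the gripper's body presses on something with over 40 N, if the wrist force passes 120 N, or if a joint passes its speed limit or range.

ROBOT

A 6-joint arm with a two-finger parallel gripper is mounted at the origin on a cart in front of the work surface, level with it; the furniture and walls round the work are solid. World frame = base frame: x ahead of the robot, y to its left, z up, the work surface at z = 0. Lengths are in m, angles in rad, forces in N, time in s.
With the tool pointing down it reaches from about 0.325 to 0.85 m from the base axis. Payload 4.4 kg.
Tool frame: the origin (TCP) lies at the very end of the fingers, on their centre line; the grasp point (between the pads) lies 19 mm behind it (ctrl.hold_point_z is the distance from the TCP to the grasp point, in m); z points along the fingers, y is the direction in which the jaws open and shut (so a half turn about z gives the same grasp; the last joint's range is limited). The gripper opens to 94 mm and grips with 3 to 60 N. Pads are 16 mm wide; open, the fingers measure 119 mm over their backs; the gripper's body (75 mm by 177 mm) begins 78 mm behind the grasp point.
Start: joints at [-1.387, 0.207, 1.542, -0, 1.393, -0.15], TCP at [0.188, -0.543, 0.205] pointing down, gripper open.
Joint ranges: [-2.73, 2.73], [-0.86, 2.22], [0.23, 2.46], [-1.11, 4.25], [0.08, 2.63], [-2.82, 2.82]. Speed limits (rad/s): [2.79, 2.79, 3.14, 3.14, 3.14, 3.14].

INTERFACE

Orientations are given as a rotation vector (axis times angle).
In Python, from workcell import ctrl, solve_ik, viewer, ticket gives the robot as it stands. Calls block until the motion is done:
- ctrl.goto(position, orientation): joint-space move of the TCP to a pose.
- ctrl.move_straight(position, ori=None, speed=0.15): straight line of the TCP; ori=None keeps the orientation; speed is the mean speed in m/s.
- ctrl.move_joints(angles): joint-space move.
- ctrl.set_gripper(opening, f_grip=None): opening from 0.0 (shut) to 1.0 (fully open); f_grip is the grip in N (None keeps the last); returns when the fingers have stopped.
- ctrl.wait(seconds).
- solve_ik(position, orientation): joint angles nearest the present ones, or None.
- viewer.snapshot(name): name is "scene" or "side" or "wrist"; returns the picture (420x560x3 uint8, red, green, blue); there is no depth.
- viewer.camera_params(name): a dict with "camera_matrix" (3x3 intrinsics, pixels), "k1" (the pictures are not rectified: a ray, as slopes to the right and down, at radius r is drawn at 1 + k1 r^2 times it, then the intrinsics apply), "view" (4x4, takes a point from world to camera coordinates). Camera axes: x right, y up, looking along -z (the intrinsics and any distortion apply to the point x, -y, -z); pixel columns grow to the right and rows downward; lengths in m; the calibration is good to about 2 mm. A picture is of the moment at which its call begins: read the wrist's pose just before it. camera_params takes no time and is no camera call; for the wrist camera it gives the pose at the moment of the call.
A pose or a line that the arm cannot do raises ctrl.MotionError and nothing moves.
- ticket.finish_job(): hands the job in, once; it reports no verdict.
Readings, each from a call of its own:
- ctrl.get_time(): time.
- ctrl.get_joint_positions(): joint angles.
- ctrl.get_joint_vel(): joint speeds.
- ctrl.get_effort(): joint torques, N m.
- ctrl.get_tool_pos(): TCP position.
- ctrl.get_tool_rot(): TCP orientation.
- ctrl.get_ft_force(): force on the tool from outside, world axes, zero at the start.
- ctrl.get_torque(): the same for the moment, N m.
- ctrl.get_opening(): opening from 0.0 (shut) to 1.0 (fully open).
Only numpy, scipy, OpenCV 4.12 (cv2) and the standard library are available. Lean on these libraries where they do the work, as an engineer would, in place of code of your own. Each camera call takes 0.05 s, during which the arm holds its last target. There are 200 camera calls.

## Working session

There is one attempt and no reset: what is moved stays moved. The work goes in short steps, each a Python script; the robot and the scene stay as the last script left them, time stands still between calls to the robot, and variables do not carry over. Pictures are saved under pics/ and viewed, about 12 in all and at most 16, crops included, and the job is handed in when it is done.

```bash
ls; mkdir -p pics; python3 - <<'E'
from workcell import ctrl, viewer
import cv2, numpy as np
for n in ("scene","side"):
    im=viewer.snapshot(n); cv2.imwrite(f"pics/{n}0.png",im[:,:,::-1])
    p=viewer.camera_params(n); print(n,p["camera_matrix"].tolist(),p["k1"],np.round(p["view"],4).tolist())
print(ctrl.get_tool_rot(),ctrl.get_time(),ctrl.hold_point_z)
E
```

```text
pics
scene [[504.84855098152934, 0.0, 282.9520930824874], [0.0, 504.84855098152934, 210.2263093500191], [0.0, 0.0, 1.0]] -0.16950737372698496 [[-0.6667, -0.7453, -0.0065, 0.3811], [0.5302, -0.4804, 0.6987, -0.3111], [-0.5238, 0.4624, 0.7154, -1.2515], [0.0, 0.0, 0.0, 1.0]]
side [[416.8991060135175, 0.0, 276.2223600002691], [0.0, 416.8991060135175, 207.39897775962964], [0.0, 0.0, 1.0]] -0.0893737554806481 [[0.9991, -0.0348, 0.0223, -0.5176], [0.0051, 0.6389, 0.7692, -0.1143], [-0.041, -0.7685, 0.6386, -1.1717], [0.0, 0.0, 0.0, 1.0]]
[-3.09592122e+00 -5.21504235e-01  3.99042807e-05] 0.1 0.0188
```

View pics/scene0.png

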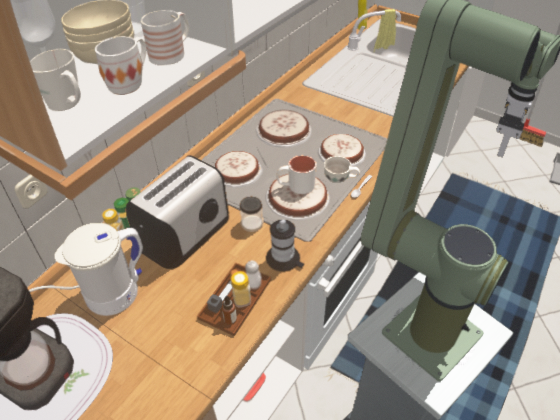

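View pics/side0.png

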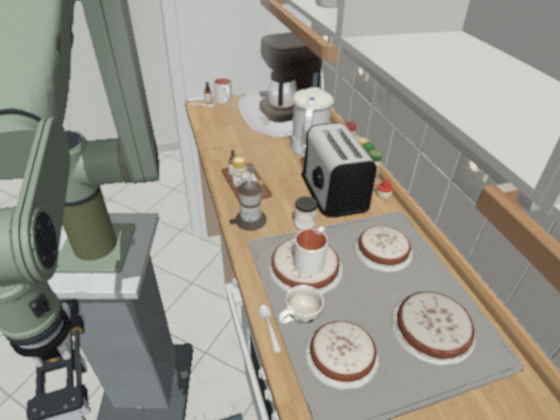

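The scene camera shows the tray around (235,297), with the three containers on it, and the grinder at (283,245). In the side view the grinder is at (250,205) and the tray at (240,180). Next I'll write helpers and move the wrist camera over the tray.

```bash
cat > h.py <<'E'
import numpy as np, cv2
from scipy.spatial.transform import Rotation as R
from workcell import ctrl, solve_ik, viewer, ticket
def ray(p,uv):
    K=p["camera_matrix"];k=p["k1"];V=np.array(p["view"])
    s=np.array([(uv[0]-K[0][2])/K[0][0],(uv[1]-K[1][2])/K[1][1]]);u=s.copy()
    for _ in range(20): u=s/(1+k*(u@u))
    Rm=V[:3,:3]; d=Rm.T@np.array([u[0],-u[1],-1]); return -Rm.T@V[:3,3], d/np.linalg.norm(d)
def plane(p,uv,z):
    o,d=ray(p,uv); return o+d*(z-o[2])/d[2]
def proj(p,X):
    V=np.array(p["view"]);c=V[:3,:3]@np.asarray(X,float)+V[:3,3];u=np.array([c[0],-c[1]])/-c[2]
    u=u*(1+p["k1"]*(u@u));K=p["camera_matrix"];return np.array([K[0][0]*u[0]+K[0][2],K[1][1]*u[1]+K[1][2]])
def tri(obs):
    A=np.zeros((3,3));b=np.zeros(3);L=[]
    for p,uv in obs:
        o,d=ray(p,uv);M=np.eye(3)-np.outer(d,d);A+=M;b+=M@o;L.append((o,M))
    X=np.linalg.solve(A,b);return X,[round(float(np.linalg.norm(M@(X-o)))*1e3,1) for o,M in L]
def down(a):
    "tool down, tool y (jaw direction) at world angle a, mod pi chosen by caller"
    y=np.array([np.cos(a),np.sin(a),0]);z=np.array([0,0,-1.]);return R.from_matrix(np.c_[np.cross(y,z),y,z]).as_rotvec()
def snap(n,f):
    p=viewer.camera_params(n);im=viewer.snapshot(n);cv2.imwrite(f"pics/{f}.png",im[:,:,::-1])
    import pickle;pickle.dump({k:np.array(v) for k,v in p.items()},open(f"pics/{f}.pkl","wb"));return p,im
def load(f):
    import pickle;return pickle.load(open(f"pics/{f}.pkl","rb"))
E
python3 - <<'E'
from h import *
a,b=viewer.camera_params("scene"),viewer.camera_params("side")
for n,uv in dict(tray=(235,297),trayN=(238,265),trayFarL=(200,310),trayNearL=(237,330),trayNearR=(275,285),grfoot=(283,258)).items(): print(n,plane(a,uv,0.01).round(3))
print(tri([(a,(282,222)),(b,(250,187))]), "grinder top")
V=viewer.camera_params("wrist");V=np.array(V["view"]);c=-V[:3,:3].T@V[:3,3]
Rt=R.from_rotvec(ctrl.get_tool_rot()).as_matrix()
print("cam in tool",Rt.T@(c-ctrl.get_tool_pos()),"\n",(V[:3,:3]@Rt).round(2))
for a in (0,np.pi/2,-np.pi/2,np.pi): print(a,down(a),[None if (q:=solve_ik(p,down(a))) is None else q.round(2).tolist() for p in ([.45,-.1,.4],[.4,.25,.35],[.5,.2,.4])])
E
```

```text
tray [0.419 0.306 0.01 ]
trayN [0.498 0.233 0.01 ]
trayFarL [0.448 0.399 0.01 ]
trayNearL [0.337 0.364 0.01 ]
trayNearR [0.378 0.202 0.01 ]
grfoot [0.433 0.124 0.01 ]
(array([0.4472668 , 0.10927075, 0.13309748]), [3.8, 3.8]) grinder top
cam in tool [ 0.07477371 -0.00021291 -0.17837059] 
 [[-0.    1.   -0.  ]
 [ 0.97  0.    0.25]
 [ 0.25 -0.   -0.97]]
0 [2.22144147 2.22144147 0.        ] [[-0.41, -0.12, 1.49, -0.0, 1.77, -0.41], [0.37, -0.09, 1.57, -0.0, 1.67, 0.37], [0.22, 0.05, 1.32, -0.0, 1.77, 0.22]]
1.5707963267948966 [9.61835347e-17 3.14159265e+00 0.00000000e+00] [[-0.41, -0.12, 1.49, 0.0, 1.77, -1.98], [0.37, -0.09, 1.57, -0.0, 1.67, -1.2], [0.22, 0.05, 1.32, -0.0, 1.77, -1.35]]
-1.5707963267948966 [3.14159265e+00 9.61835347e-17 0.00000000e+00] [[-0.41, -0.12, 1.49, -0.0, 1.77, 1.16], [0.37, -0.09, 1.57, -0.0, 1.67, 1.95], [0.22, 0.05, 1.32, -0.0, 1.77, 1.79]]
3.141592653589793 [ 2.22144147 -2.22144147 -0.        ] [[-0.41, -0.12, 1.49, 0.0, 1.77, 2.73], [0.37, -0.09, 1.57, 0.0, 1.67, -2.77], None]
```

```bash
python3 - <<'E'
from h import *
o=down(-np.pi/2)
p0=ctrl.get_tool_pos();ctrl.move_straight([p0[0],p0[1],.4],speed=.3)
for i,p in enumerate([[.50,.10,.36],[.48,.30,.36],[.42,.22,.36]]):
    ctrl.goto(p,o); snap("wrist",f"w{i}")
print(ctrl.get_time(),load("w0")["camera_matrix"].tolist(),load("w0")["k1"])
E
```

```text
4.8833 [[330.2654712102791, 0.0, 282.0516959762875], [0.0, 330.2654712102791, 209.29109881124285], [0.0, 0.0, 1.0]] -0.07102698789899185
```

View pics/w1.png

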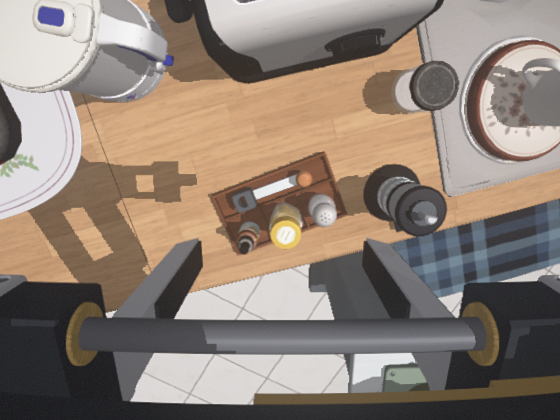

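View pics/w2.png

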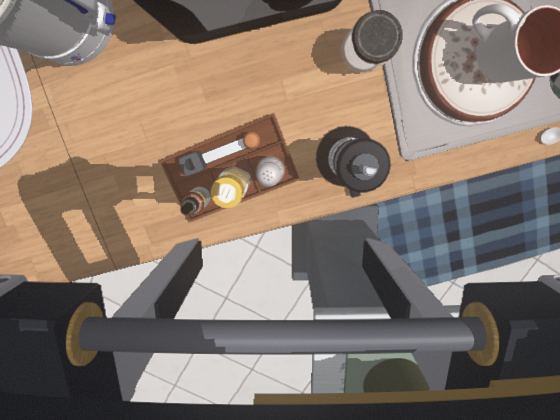

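Both wrist views show the tray turned by about 20°. From left to right it holds the dropper at (245,240), the yellow-capped jar at (286,232) and the shaker at (322,210) in w1. The crank lies behind them, hub at (245,200) and knob at (304,178), and the grinder is at (420,212). I'll take closer views for precision.

```bash
python3 - <<'E'
from h import *
o=down(-np.pi/2)
for i,p in enumerate([[.45,.30,.22],[.42,.26,.22],[.445,.11,.28],[.49,.09,.28]]):
    ctrl.goto(p,o); ctrl.wait(.2); _,im=snap("wrist",f"v{i}")
a,b=[cv2.imread(f"pics/v{i}.png") for i in (0,1)]
c,d=[cv2.imread(f"pics/v{i}.png") for i in (2,3)]
cv2.imwrite("pics/vt.png",np.vstack([a[60:300,:],b[60:300,:]]))
cv2.imwrite("pics/vg.png",np.hstack([c[60:300,140:420],d[60:300,140:420]]))
print(ctrl.get_time())
E
```

```text
7.9083
```

View pics/vt.png

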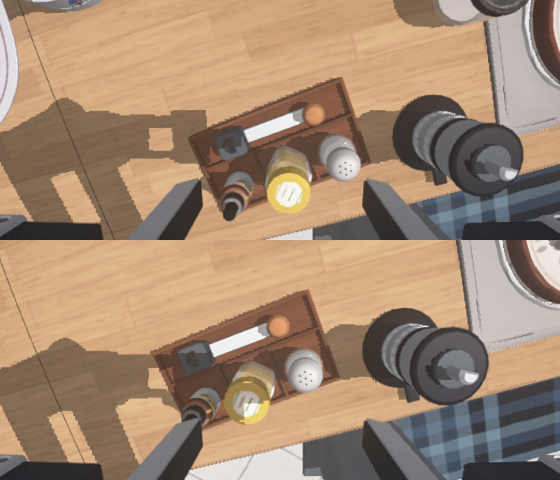

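View pics/vg.png

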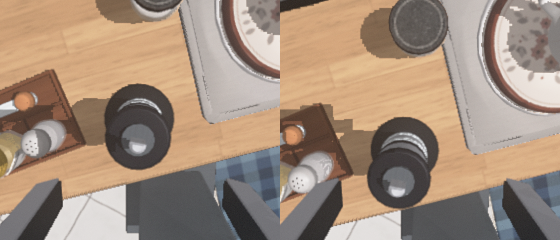

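```bash
python3 - <<'E'
from h import *
P={i:load(f"v{i}") for i in range(4)}
T0=dict(rl=(190,199),rr=(342,138),fr=(369,225)); T1=dict(rl=(152,172),rr=(308,110),fr=(339,195))
for k in T0: print(k,plane(P[0],T0[k],.016).round(4),plane(P[1],T1[k],.016).round(4),tri([(P[0],T0[k]),(P[1],T1[k])])[0].round(3))
for n,a,b in [("jarcap",(290,253),(248,221)),("shaker",(345,224),(305,192)),("drop",(230,272),(189,241)),("knob",(314,175),(278,147)),("hub",(231,200),(195,174))]: print(n,*[x if isinstance(x,list) else x.round(4) for x in tri([(P[0],a),(P[1],b)])])
lid=[]
print("spindle tip",tri([(P[2],(281,200)),(P[3],(255,240))]),tri([(P[0],(507,233)),(P[1],(468,197))]))
print("lid",tri([(P[2],(278,198)),(P[3],(259,237))]),tri([(P[0],(486,219)),(P[1],(450,186))]))
o=down(-np.pi/2)
S=[.445,.11]
X=tri([(P[2],(278,198)),(P[3],(259,237))])[0]
ims=[]
for i,(dx,dy) in enumerate([(0,0),(-.04,0),(.02,.03),(.02,-.03)]):
    ctrl.goto([X[0]+dx,X[1]+dy,.19],o);ctrl.wait(.2);p,im=snap("wrist",f"s{i}")
    u=proj(p,[X[0],X[1],.155]).round().astype(int);print(u)
    ims.append(cv2.resize(im[u[1]-35:u[1]+35,u[0]-45:u[0]+45,::-1],(396,300),interpolation=cv2.INTER_CUBIC))
cv2.imwrite("pics/sp.png",np.vstack([np.hstack(ims[:2]),np.hstack(ims[2:])]))
E
```

```text
rl [0.4391 0.4114 0.016 ] [0.4409 0.4142 0.016 ] [0.444 0.405 0.04 ]
rr [0.5106 0.232  0.016 ] [0.5103 0.2319 0.016 ] [0.51  0.232 0.014]
fr [0.4063 0.1943 0.016 ] [0.413  0.1933 0.016 ] [0.417 0.2   0.044]
jarcap [0.4077 0.2928 0.108 ] [0.7, 0.7]
shaker [0.433  0.2399 0.0977] [0.5, 0.5]
drop [0.3846 0.3517 0.1   ] [1.3, 1.3]
knob [0.4707 0.2652 0.0359] [0.2, 0.2]
hub [0.4397 0.3607 0.0246] [0.1, 0.1]
spindle tip (array([0.44834633, 0.11547013, 0.14607088]), [3.3, 3.3]) (array([0.44039633, 0.11420033, 0.15033212]), [0.0, 0.0])
lid (array([0.44037351, 0.11640807, 0.10970658]), [0.4, 0.4]) (array([0.44285351, 0.11249996, 0.11673201]), [0.1, 0.1])
[282 239]
[283 180]
[325 262]
[241 263]
```

View pics/sp.png

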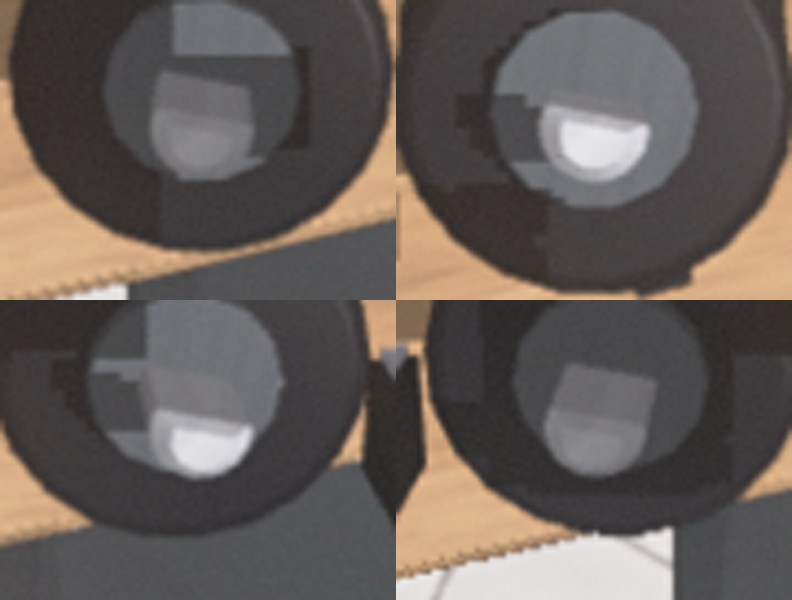

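```bash
cat > m.py <<'E'
from h import *
def edge(f,A,B,pin,w=9):
    "subpixel strongest edge crossing line A-B; returns fitted endpoints (Huber)"
    im=cv2.GaussianBlur(cv2.imread(f"pics/{f}.png"),(0,0),1).astype(np.float32)
    A,B=np.float32(A),np.float32(B);t=(B-A)/np.linalg.norm(B-A);n=np.float32([-t[1],t[0]]);pts=[]
    for s in np.linspace(.06,.94,60):
        q=A+s*(B-A);k=np.arange(-w,w+.01,.5);xy=q+k[:,None]*n
        v=cv2.remap(im,xy[:,:1].astype(np.float32),xy[:,1:].astype(np.float32),1)[:,0]
        g=np.linalg.norm(np.gradient(v,axis=0),axis=1);pts.append(q+k[g.argmax()]*n)
    pts=np.float32(pts);vx,vy,x0,y0=cv2.fitLine(pts,cv2.DIST_HUBER,0,.01,.01).ravel()
    d=np.array([vx,vy]);c=np.array([x0,y0]);res=np.abs((pts-c)@np.array([-vy,vx]))
    return [c+((P-c)@d)*d for P in (A,B)],np.median(res)
if __name__=="__main__":
    for f,rl,rr,fr in (("v0",(190,199),(342,138),(369,225)),("v1",(152,172),(308,110),(339,195))):
        p=load(f)
        (a,b),r=edge(f,rl,rr,0);(c,d),r2=edge(f,rr,fr,0)
        W=[plane(p,u,.016)[:2] for u in (a,b,c,d)]
        y=W[0]-W[1];x=W[2]-W[3]
        l1=np.cross(np.r_[W[0],1],np.r_[W[1],1]);l2=np.cross(np.r_[W[2],1],np.r_[W[3],1]);k=np.cross(l1,l2);k=k[:2]/k[2]
        print(f,"res",r,r2,"yaw rear",np.degrees(np.arctan2(-y[0],y[1])),"yaw right",np.degrees(np.arctan2(x[1],x[0])),"corner rr",k)
    for f,h,kn in (("v0",(231,200),(314,175)),("v1",(195,174),(278,147))):
        p=load(f);H=plane(p,h,.038);N=plane(p,kn,.042);print("hub",H,"dir",np.degrees(np.arctan2(*(N-H)[1::-1])),np.linalg.norm(N-H))
        im=cv2.imread(f"pics/{f}.png");print(im[h[1]-14:h[1]+20:3,h[0]-18:h[0]+20:3].mean(2).round().astype(int))
    p=load("s1");A,B=plane(p,(271.4,169.3),.155),plane(p,(295.7,174.6),.155);print("flat s1",A,B,np.degrees(np.arctan2(*(A-B)[1::-1]))-90)
    print("collar",plane(p,(283.2,170.4),.134),"r",np.linalg.norm(plane(p,(260,170.4),.134)-plane(p,(306.6,170.4),.134))/2)
    p=load("s2");A,B=plane(p,(314.8,252.7),.155),plane(p,(337.3,256.6),.155);print("flat s2",A,B,np.degrees(np.arctan2(*(A-B)[1::-1]))-90)
    for f in ("s0","s1","s2","s3","v2","v3"):
        p=load(f);im=cv2.imread(f"pics/{f}.png");u=proj(p,[.442,.1145,.128])
        g=im.max(2);m=(g<75).astype(np.uint8);m[:, :]*=1
        y,x=np.ogrid[:420,:560];m[(x-u[0])**2+(y-u[1])**2>75**2]=0
        e=cv2.Canny(cv2.GaussianBlur(im,(3,3),0),40,90);ci=cv2.HoughCircles(g,cv2.HOUGH_GRADIENT,1.5,200,param1=80,param2=15,minRadius=30,maxRadius=70)
        if ci is not None:
            c=ci[0,0];print(f,"pred",u.round(),"circle",c,plane(p,c[:2],.128).round(4))
E
python3 m.py
```

```text
v0 res 0.33921146 2.0308068 yaw rear 21.133069589025514 yaw right 11.455261774201347 corner rr [0.51644357 0.22868585]
v1 res 0.224383 0.12936664 yaw rear 21.170298852433557 yaw right 21.15475119890301 corner rr [0.51388965 0.2324872 ]
hub [0.44281815 0.35843882 0.038     ] dir -72.68753758166886 0.0971756993819173
[[ 78  78 104 106  99  68  68  72  69  74  93  92  93]
 [ 75  72  70  65  68  66  67  65  68  77  88 174 234]
 [ 67  65  67  67  66  69  74  76  77  77  96 238 233]
 [ 66  67  68  72  75  76  76  77  74  74  79 234 237]
 [ 65  71  76  75  74  67  71  76  75  77  93 132 236]
 [ 69  74  77  74  62  67  68  76  76  75 108  83 222]
 [ 62  72  76  71  62  64  66  72  76  76 113  82  87]
 [ 64  65  73  72  79  73  65  69 113 111 114 100  74]
 [ 75  68  98 111  88  74  67  63 106 114 111 109  62]
 [ 93  70  81 110 108 104  85  99 111 111 108  78  67]
 [102  99 102 110 110 110 107 111  98  75  66  67  71]
 [100  99  98  89 104 100  94  82  67  70  66  70  68]]
hub [0.44154053 0.35717923 0.038     ] dir -72.25094661718877 0.09658496578937037
[[132  96 105 111 104  80  76  76  77  7
[... 627 characters left out ...]
1 [0.4472239  0.12367436 0.155     ] [0.44374027 0.1078449  0.155     ] -12.411365060831798
collar [0.44360157 0.11591732 0.134     ] r 0.01665104034839821
flat s2 [0.44724825 0.12386903 0.155     ] [0.44427641 0.10810954 0.155     ] -10.679152483540278
s0 pred [285. 225.] circle [476.25  72.75  69.15] [ 0.5548 -0.022   0.128 ]
s1 pred [285. 171.] circle [116.25 207.75  69.15] [0.4147 0.244  0.128 ]
s2 pred [323. 246.] circle [308.25 204.75  42.6 ] [0.4747 0.1269 0.128 ]
s3 pred [247. 247.] circle [245.25 236.25  45.9 ] [0.4505 0.1159 0.128 ]
v2 pred [279. 200.] circle [435.75  68.25  67.5 ] [ 0.5716 -0.0344  0.128 ]
v3 pred [260. 241.] circle [410.25 104.25  69.15] [ 0.5828 -0.0333  0.128 ]
```

Measurements so far:
- **Tray:** yaw is 21.15° and the centre is about (0.426, 0.305).
- **Spindle:** the axis is about (0.4433, 0.1161) and the flat faces −11.5°.
- **Container tops:** these triangulate to the expected heights.

Next I'll check the set-aside strip, then pick up the first container.

```bash
cat > mv.py <<'E'
from h import *
YAW=np.radians(21.15)
def pick(xy,zt,a,op=.7,f=25,up=.19):
    ctrl.set_gripper(op)
    ctrl.goto([*xy,up],down(a)); ctrl.move_straight([*xy,zt],speed=.12)
    ctrl.set_gripper(0,f); print("grip",round(ctrl.get_opening()*94,1),"mm")
    ctrl.move_straight([*xy,up],speed=.15)
def place(xy,zt,a,op=.7,up=.19):
    ctrl.goto([*xy,up],down(a)); ctrl.move_straight([*xy,zt+.012],speed=.15); ctrl.move_straight([*xy,zt+.001],speed=.03)
    print("Fz",np.round(ctrl.get_ft_force(),1)); ctrl.set_gripper(op); ctrl.move_straight([*xy,up],speed=.2)
E
python3 - <<'E'
from h import *
p=load("w2")
for n,uv,z in [("edge",(300,212),0),("edge",(400,195),0),("edge",(555,148),0),("hobcorner",(407,158),0),("hobL",(385,90),0),("hobfront",(540,122),0),("blackjar",(378,35),.08),("mugtop",(540,38),.1)]: print(n,plane(p,uv,z).round(3))
p=load("v3")
for uv in [(171-140+0,60+150),(280-0,205)]: pass
A,B=load("s1"),load("s2")
for a,b in [((271.4,169.3),(314.8,252.7)),((295.7,174.6),(337.3,256.6))]: print("spindle top",tri([(A,a),(B,b)]))
A,B=viewer.camera_params("scene"),viewer.camera_params("side")
print("spoon",plane(A,(361,187),0),plane(B,(270,328),0),"mug",tri([(A,(302,163)),(B,(311,240))]))
E
```

```text
edge [0.35  0.189 0.   ]
edge [0.379 0.02  0.   ]
edge [ 0.461 -0.246  0.   ]
hobcorner [0.441 0.014 0.   ]
hobL [0.547 0.057 0.   ]
hobfront [ 0.503 -0.21   0.   ]
blackjar [0.608 0.094 0.08 ]
mugtop [ 0.608 -0.116  0.1  ]
spindle top (array([0.44713684, 0.12375828, 0.154631  ]), [0.1, 0.1])
spindle top (array([0.44344703, 0.1077586 , 0.1530423 ]), [0.0, 0.0])
spoon [ 0.48849926 -0.26529381  0.        ] [ 4.93721719e-01 -2.73127964e-01  1.11022302e-16] mug (array([ 0.59861888, -0.10276371,  0.1244938 ]), [0.2, 0.2])
```

```bash
python3 - <<'E'
from mv import *
c=np.array([.4259,.3046]);Rm=np.array([[np.cos(YAW),-np.sin(YAW)],[np.sin(YAW),np.cos(YAW)]])
p=load("w1")
for n,uv in [("plate",(80,150)),("plate2",(60,205)),("kettlebase",(135,100)),("edge",(150,270)),("edge2",(100,285))]: print(n,plane(p,uv,0).round(3), (Rm.T@(plane(p,uv,0)[:2]-c)).round(3))
for y in (.145,.215,.285):
    P=c+Rm@[.0,y]; print(P.round(3),proj(p,[*P,0]).round(), solve_ik([*P,.05],down(YAW)),solve_ik([*P,.2],down(YAW)) is not None)
E
```

```text
plate [0.516 0.633 0.   ] [0.203 0.274]
plate2 [0.422 0.685 0.   ] [0.134 0.356]
kettlebase [0.593 0.532 0.   ] [0.238 0.151]
edge [0.302 0.536 0.   ] [-0.032  0.261]
edge2 [0.27  0.635 0.   ] [-0.026  0.364]
[0.374 0.44 ] [200. 232.] [ 7.16730892e-01  3.82784001e-01  1.66492572e+00 -4.44089210e-16
  1.09388293e+00  3.47593755e-01] True
[0.348 0.505] [164. 246.] [ 8.26134388e-01  4.49214054e-01  1.56836551e+00 -4.44089210e-16
  1.12401309e+00  4.56997251e-01] True
[0.323 0.57 ] [130. 259.] [ 9.23581624e-01  5.25966866e-01  1.45226545e+00 -4.44089210e-16
  1.16336034e+00  5.54444487e-01] True
```

```bash
cat >> mv.py <<'E'
C=np.array([.4259,.3046]);RM=np.array([[np.cos(YAW),-np.sin(YAW)],[np.sin(YAW),np.cos(YAW)]])
ITEMS=dict(dropper=((.3840,.3535),.044,.285),jar=((.4073,.2940),.056,.22),shaker=((.4315,.2390),.049,.15))
SIDE={k:C+RM@[.06,v[2]] for k,v in ITEMS.items()}
E
python3 - <<'E'
from mv import *
xy,z,_=ITEMS["dropper"]
pick(xy,z,YAW,op=.64,up=.2)
_,im=snap("wrist","d0");s=viewer.snapshot("scene")
cv2.imwrite("pics/d0.png",np.hstack([im[60:360,80:480,::-1],cv2.resize(s[200:350,150:350],(400,300))[:,:,::-1]]))
print(ctrl.get_time())
E
```

```text
grip 32.0 mm
15.65
```

View pics/d0.png

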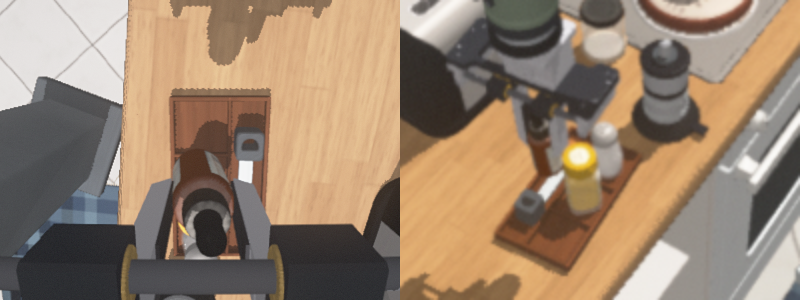

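The dropper is held upright (32 mm grip), its compartment at left is empty, and the other containers haven't moved. I'll place it and move the other two.

```bash
python3 - <<'E'
from mv import *
for k in ("dropper","jar","shaker"):
    xy,z,_=ITEMS[k]
    if k!="dropper": pick(xy,z,YAW,op=.64,up=.2)
    place(SIDE[k],z-.006,YAW,op=.64,up=.2)
ctrl.goto([.45,.33,.24],down(-np.pi/2));ctrl.wait(.2);_,a=snap("wrist","k0")
ctrl.goto([.44,.36,.17],down(-np.pi/2));ctrl.wait(.2);_,b=snap("wrist","k1")
ctrl.goto([.44,.33,.17],down(-np.pi/2));ctrl.wait(.2);snap("wrist","k2")
cv2.imwrite("pics/k.png",np.hstack([a[:,80:480,::-1],b[:,80:480,::-1]]))
print(ctrl.get_time())
E
```

```text
Fz [ 0.2  0.5 -0.5]
grip 49.7 mm
Fz [ 0.2  0.2 -0.7]
grip 38.1 mm
Fz [-0.1  0.5 -0.2]
39.2333
```

View pics/k.png

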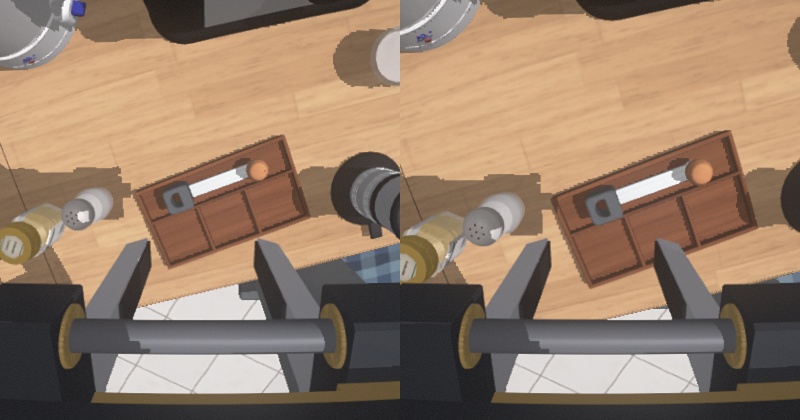

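All three stand beside the tray, though the dropper is out of frame; the compartments are empty. The crank hub is at about (285,206) and the knob at about (381,172) in k1. Now I'll refine the hub position.

```bash
python3 - <<'E'
from h import *
ims=[]
obs={}
for f in ("k0","k1","k2"):
    p=load(f);im=cv2.imread(f"pics/{f}.png");hsv=cv2.cvtColor(im,cv2.COLOR_BGR2HSV)
    u=proj(p,[.442,.358,.038]);y,x=np.ogrid[:420,:560]
    m=((hsv[...,1]<60)&(im.max(2)<150)&((x-u[0])**2+(y-u[1])**2<32**2)).astype(np.uint8)
    m=cv2.morphologyEx(m,cv2.MORPH_OPEN,np.ones((3,3),np.uint8))
    c=max(cv2.findContours(m,0,1)[0],key=cv2.contourArea);r=cv2.minAreaRect(c);print(f,u.round(),"rect",r)
    o=((hsv[...,0]<15)&(hsv[...,1]>90)&(im[...,2]>170)&(x>u[0])&((x-u[0])**2+(y-u[1])**2<140**2)&(x<u[0]+120)&(y<u[1])).astype(np.uint8)
    o=cv2.morphologyEx(o,cv2.MORPH_OPEN,np.ones((5,5),np.uint8));n,l,s,ce=cv2.connectedComponentsWithStats(o);j=1+s[1:,4].argmax() if n>1 else 0
    K=plane(p,ce[j],.042);H=plane(p,r[0],.034);print("knob",ce[j],s[j,4],K.round(4),"hub",H.round(4),np.degrees(np.arctan2(*(K-H)[1::-1])))
    obs[f]=(p,ce[j],r[0])
    if f!="k0":
        q=u.round().astype(int);ims.append(cv2.resize(im[q[1]-32:q[1]+32,q[0]-32:q[0]+32],(400,400),interpolation=cv2.INTER_CUBIC));print("origin",q-32)
print(tri([(a[0],a[1]) for a in obs.values()]),tri([(a[0],a[2]) for a in obs.values()]))
cv2.imwrite("pics/kk.png",np.hstack(ims))
E
```

```text
k0 [259. 195.] rect ((258.0689697265625, 197.67242431640625), (28.039995193481445, 28.597082138061523), 68.19859313964844)
knob [312.35889571  93.41257669] 652 [0.5563 0.2976 0.042 ] hub [0.4382 0.3591 0.034 ] -27.51576852592731
k1 [285. 203.] rect ((282.8500061035156, 205.0500030517578), (34.78504943847656, 33.20391082763672), 71.56504821777344)
knob [332.81632653  82.56268222] 343 [0.5527 0.3158 0.042 ] hub [0.4385 0.3603 0.034 ] -21.301873632381845
origin [253 171]
k2 [254. 201.] rect ((253.51824951171875, 203.6751708984375), (34.0888671875, 35.19953536987305), 70.01689147949219)
knob [352.10817942 170.39050132] 379 [0.4724 0.2655 0.042 ] hub [0.4384 0.3591 0.034 ] -70.03853788875557
origin [222 169]
(array([0.52020733, 0.34127054, 0.36636165]), [17.2, 22.0, 6.9]) (array([0.43490995, 0.36027904, 0.01945877]), [0.1, 0.0, 0.1])
```

View pics/kk.png

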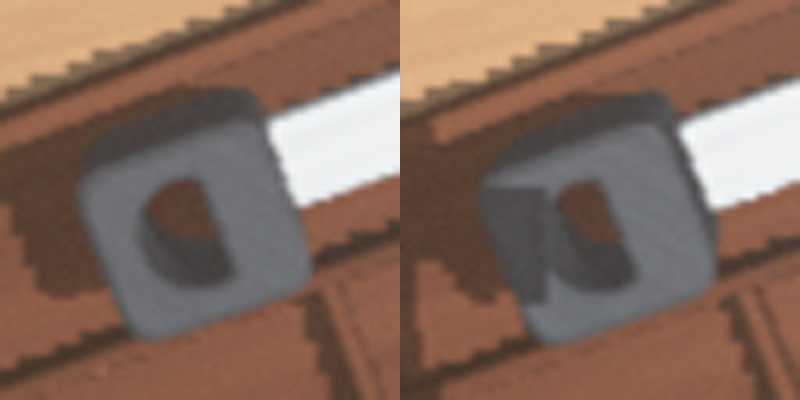

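The hub's top face centre is at about (284.5,207.8) in k1 and (254.3,205.8) in k2. The D's flat is on the arm side, as described. Now I'll grasp the crank.

```bash
python3 - <<'E'
from mv import *
a,b=load("k1"),load("k2")
X,r=tri([(a,(284.5,207.8)),(b,(254.3,205.8))]);A=plane(a,(284.5,207.8),.038);B=plane(b,(254.3,205.8),.038);print(X,r,A,B)
xy=(A+B)[:2]/2
th=np.radians(20.5)
pick(xy,.019,th,op=.6,f=50,up=.24)
ctrl.wait(.2);p,im=snap("wrist","c0");s=viewer.snapshot("side");s2=viewer.snapshot("scene")
T=ctrl.get_tool_pos();u=proj(p,[T[0],T[1],T[2]+.019]).round().astype(int);print("xy",xy,"u",u,"F",ctrl.get_ft_force(),ctrl.get_time())
c=cv2.resize(im[u[1]-40:u[1]+40,u[0]-50:u[0]+50,::-1],(500,400),interpolation=cv2.INTER_CUBIC)
d=cv2.resize(s[130:230,200:275,::-1],(300,400))
cv2.imwrite("pics/c0v.png",np.hstack([c,d]))
E
```

```text
[0.43514558 0.3586523  0.03076302] [0.3, 0.3] [0.43667674 0.35870387 0.038     ] [0.43724605 0.35800993 0.038     ]
grip 29.4 mm
xy [0.43696139 0.3583569 ] u [280 268] F [ 0.55424802 -0.76730555 -1.90699821] 45.6833
```

View pics/c0v.png

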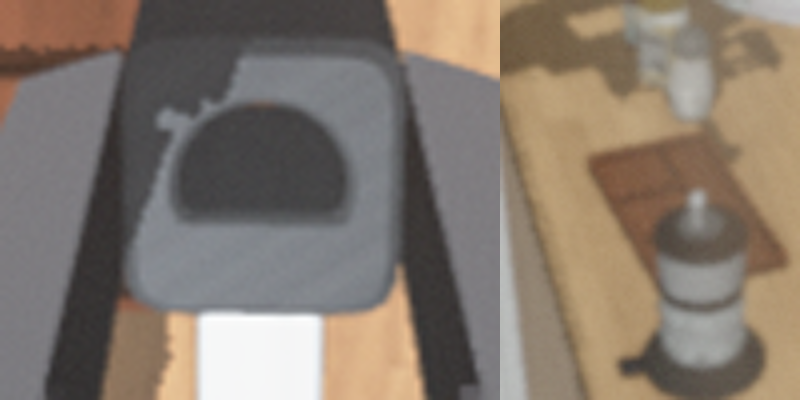

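The crank is gripped squarely (29.4 mm). The bore axis is at about (282.6,265.6), close to the tool axis. I'll look at the spindle again in the final wrist orientation so any camera bias cancels.

```bash
python3 - <<'E'
from mv import *
a=np.radians(78.5);o=down(a);tx=np.array([-np.sin(a),np.cos(a)]);ty=np.array([np.cos(a),np.sin(a)]);S=np.array([.4433,.1163])
ims=[]
for i,(d,l) in enumerate([(.05,0),(.065,.0)]):
    xy=S-tx*d+ty*l; ctrl.goto([*xy,.2],o);ctrl.wait(.3);p,im=snap("wrist",f"e{i}")
    u=proj(p,[*S,.15]).round().astype(int);print(u-[50,40], ctrl.get_tool_pos())
    ims.append(cv2.resize(im[u[1]-40:u[1]+40,u[0]-50:u[0]+50,::-1],(400,320),interpolation=cv2.INTER_CUBIC))
cv2.imwrite("pics/ev.png",np.hstack(ims));print(ctrl.get_time())
p=load("c0");V=np.array(p["view"])
# bore axis in tool frame (camera measured)
from scipy.spatial.transform import Rotation as R
T=np.array([.43696139,.3583569,.24]);th=np.radians(20.5)
h=plane(p,(282.6,265.6),.259)-T;print("bore in tool x,y mm",1e3*h[:2]@[-np.sin(th),np.cos(th)],1e3*h[:2]@[np.cos(th),np.sin(th)])
E
```

```text
[230 117] [0.49228533 0.10671577 0.2000319 ]
[231  95] [0.50670658 0.10341051 0.20001636]
47.9833
bore in tool x,y mm 1.6046057002390863 1.1758516108366486
```

View pics/ev.png

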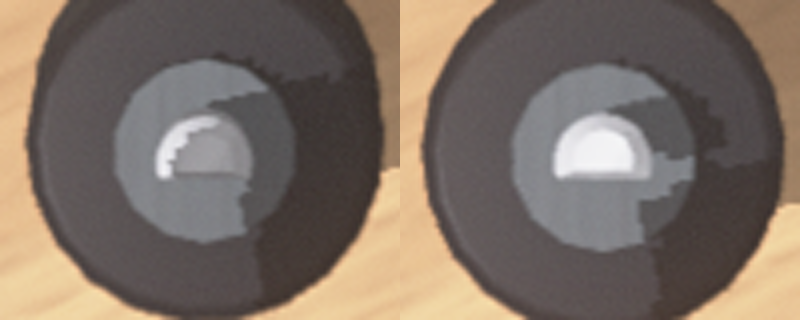

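```bash
python3 - <<'E'
from mv import *
p,q=load("e1"),load("e0")
a=np.radians(78.5);tx=np.array([-np.sin(a),np.cos(a)]);ty=np.array([np.cos(a),np.sin(a)])
M=[plane(p,(281.9,134.25),.134),plane(q,(281.1,154.75),.134),plane(p,(281.4,136),.155)]
for m in M: print(m.round(4))
print(tri([(p,(281.9,134.25)),(q,(281.1,154.75))]))
A,B=plane(p,(231+38.3,95+44.5),.155),plane(p,(231+62.5,95+45),.155);print("flat",np.degrees(np.arctan2(*(B-A)[1::-1]))-0)
S=M[0][:2]; h=tx*.0016+ty*.0012
print("TCP target (bias-cancelled)",(S-h).round(4))
E
```

```text
[0.4435 0.1168 0.134 ]
[0.4435 0.1166 0.134 ]
[0.4438 0.1164 0.155 ]
(array([0.44337759, 0.11675649, 0.13579661]), [0.1, 0.1])
flat 77.31692484468606
TCP target (bias-cancelled) [0.4448 0.1153]
```

```bash
cat > ins.py <<'E'
from mv import *
o=down(np.radians(78.2));xy=np.array([.4450,.1158])
ctrl.goto([*xy,.2],o);ctrl.move_straight([*xy,.174],speed=.08);ctrl.wait(.2)
F0=np.array(ctrl.get_ft_force())
z=.174
while z>.1466:
    z-=.0015;ctrl.move_straight([*xy,z],speed=.03);F=np.array(ctrl.get_ft_force())-F0
    print(round(z,4),F.round(1),ctrl.get_tool_pos().round(4))
    if abs(F[2])>12 : print("stop");break
print(ctrl.get_time())
E
python3 ins.py
```

```text
0.1725 [ 0.1  0.8 -0.4] [0.445  0.1158 0.1726]
0.171 [ 0.1 -0.  -0.5] [0.4449 0.1158 0.1709]
0.1695 [-0.8  0.5 -1.5] [0.4449 0.1158 0.1693]
0.168 [-1.   0.3  0.5] [0.4448 0.1158 0.1678]
0.1665 [-0.9 -1.  -0.4] [0.4448 0.1158 0.1663]
0.165 [-0.2  0.  -1.1] [0.4448 0.1158 0.1648]
0.1635 [-1.1 -0.4 -1.2] [0.4448 0.1158 0.1633]
0.162 [-0.6  0.3 -0.9] [0.4448 0.1158 0.1618]
0.1605 [-2.1 -0.4 -0.9] [0.4448 0.1158 0.1603]
0.159 [-1.3  0.5 -0.6] [0.4448 0.1158 0.1588]
0.1575 [-0.9  0.4  0.4] [0.4449 0.1158 0.1573]
0.156 [-1.7  0.9  0.5] [0.4449 0.1158 0.1558]
0.1545 [-1.8  1.3  0.6] [0.4449 0.1158 0.1543]
0.153 [-3.1  0.3 -0.6] [0.4448 0.1158 0.1528]
0.1515 [-4.1 -0.1  0.5] [0.4449 0.1158 0.1513]
0.15 [-3.1  0.2  1.3] [0.4448 0.1158 0.1498]
0.1485 [-2.8  0.1  0.8] [0.4449 0.1158 0.1483]
0.147 [-5.1 -0.   3.3] [0.4449 0.1158 0.1471]
0.1455 [-8.  -0.6 11.2] [0.445  0.1158 0.147 ]
53.7667
```

The crank slid on with low forces and came up against the collar at TCP z≈0.147, 0.5 mm from the expected height. I'll release it and check.

```bash
python3 - <<'E'
from mv import *
o=down(np.radians(78.2))
ctrl.move_straight([.4448,.1158,.1468],speed=.03)
ctrl.set_gripper(.6);p=ctrl.get_tool_pos();ctrl.move_straight([p[0],p[1],.26],speed=.15)
ctrl.goto([.44,.26,.28],down(-np.pi/2));ctrl.wait(.2);_,a=snap("wrist","g0")
s=viewer.snapshot("side");t=viewer.snapshot("scene")
cv2.imwrite("pics/gv.png",np.hstack([a[:300,:,::-1][:, :400+160],cv2.resize(np.vstack([s[130:230,200:280],t[200:300,220:300]]),(240,300))[:,:,::-1]]))
print(ctrl.get_time())
E
```

```text
58.6167
```

View pics/gv.png

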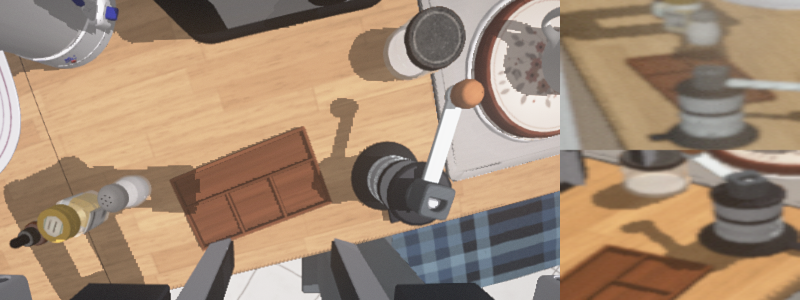

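The crank sits on the spindle with its arm pointing to the rear, and the containers still stand upright at left. Now I'll put them back.

```bash
python3 - <<'E'
from mv import *
for k in ("shaker","jar","dropper"):
    xy,z,_=ITEMS[k]
    pick(SIDE[k],z-.006,YAW,op=.64,up=.2); place(xy,z,YAW,op=.64,up=.2)
ctrl.goto([.44,.26,.28],down(-np.pi/2));ctrl.wait(.3);_,a=snap("wrist","f0")
s=viewer.snapshot("side");t=viewer.snapshot("scene")
cv2.imwrite("pics/fs.png",s[:,:,::-1])
cv2.imwrite("pics/fv.png",np.hstack([a[50:350,100:500,::-1],cv2.resize(t[200:350,180:380],(400,300))[:,:,::-1]]))
print(ctrl.get_time())
E
```

```text
grip 36.6 mm
Fz [ 0.1  0.3 -0.7]
grip 49.8 mm
Fz [-0.1  0.5 -0.9]
grip 32.1 mm
Fz [-0.5 -0.5 -0.5]
86.25
```

View pics/fv.png

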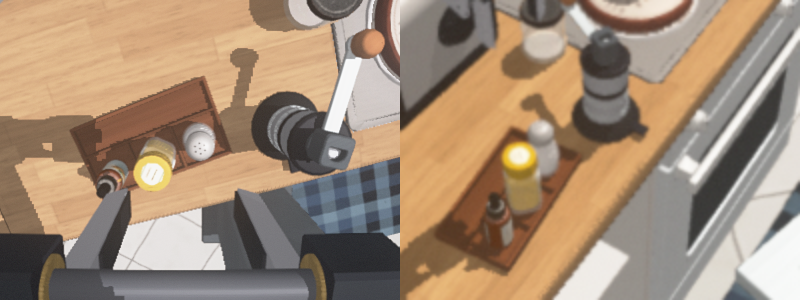

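View pics/fs.png

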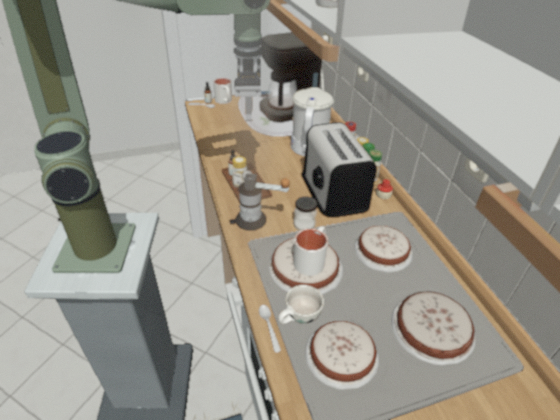

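In the final views all three stand in their compartments, the crank is on, and the mug, cup and spoon haven't moved. As a last check I'll repeat the v0 pose and compare it with the original.

```bash
python3 - <<'E'
from h import *
ctrl.goto([.45,.30,.22],down(-np.pi/2));ctrl.wait(.5);snap("wrist","f1")
a,b=cv2.imread("pics/v0.png"),cv2.imread("pics/f1.png")
cv2.imwrite("pics/cmp.png",np.vstack([cv2.resize(x[120:290,180:400],(0,0),fx=1.75,fy=1.75) for x in (a,b)]))
c,d=cv2.imread("pics/scene0.png"),viewer.snapshot("scene")[:,:,::-1]
print(ctrl.get_time(), np.abs(c[140:210,285:375].astype(int)-d[140:210,285:375]).mean())
E
```

```text
87.2417 22.648624338624337
```

View pics/cmp.png

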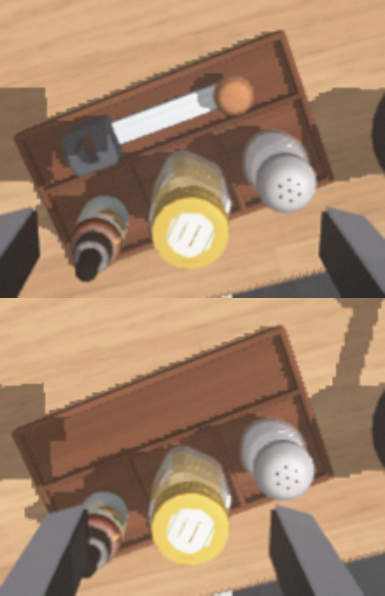

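```bash
python3 - <<'E'
from h import *
c,d=[cv2.imread(f"pics/{n}.png").astype(int) for n in ("side0","fs")]
print("side-view diff round mug/cup/spoon",np.abs(c[225:355,255:335]-d[225:355,255:335]).mean())
ctrl.move_straight([.45,.30,.30],speed=.15);ticket.finish_job();print(ctrl.get_time())
E
```

```text
side-view diff round mug/cup/spoon 4.781891025641026
the job is handed in; nothing more can be done
the job is handed in; nothing more can be done
```

The job is done and handed in at about 88 s of the 152 s limit. I stood the three containers on the worktop to the left of the tray and fitted the crank on the spindle. Then I put each container back in its own compartment at the spot I had lifted it from.

**Checks that agreed**
- **Crank:** it slid on with under 5 N and met the collar at TCP z = 0.147, where 0.1465 was expected. The arm points the way the flat faces.
- **Containers:** from the same camera pose, the final picture matches the first one. All three are upright in their compartments and the trough is empty.
- **Mug, cup and spoon:** in the side view they sit at the same pixels as before, with a mean difference of 4.8 grey levels.

**Checks that disagreed**
- **Bystanders in the scene camera:** the before/after difference around them was 22.6. I put this down to the arm and its shadow but didn't look into it.
- **Grip widths:** the readings were about 50 mm on the jar and 37–38 mm on the shaker, against 44 mm stated for both. I didn't find the cause; neither slipped or tilted visibly.
- **Bore position:** the wrist camera put the gripped bore 1.2 mm off the jaw centre line. I split the difference and the fit went in.

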